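# Reset the carving machine's breaker behind its push-push hatch

## Task

The carving machine's power unit, the grey box with the round speed knob on top, has tripped. Press the free edge of its hatch (opposite the hinges) in gently, once, and let go so that it springs open by itself; keep clear and watch it stay fully open for a second or two, then push the round breaker button inside all the way down and withdraw, leaving the hatch open. Use only your fingertips: pick nothing up, leave the hatch of the bur box (same box, with a block of steel burs instead of the knob) shut, and do not disturb anything else on the bench.

Things in the scene. Friction and masses are not known exactly. Their poses are not given: they have to be found in the camera images.
- power_unit: The power unit: painted grey steel box, 170 mm (its x) by 130 mm (its y) by 70 mm high, fixed to the bench; origin at the centre of its underside, z up. The hatch fills the -x half of its top. On the +x half stand a black round knob (52 mm across, top 92 mm above the bench) and a steel socket (26 mm across). Under the hatch is an open compartment 84 mm by 93 mm.
- hatch (a joint): Joint of the hatch (rad): 0 = shut and latched; negative = pushed in (stop at -0.083); 2.4 = fully open, leaning out beyond the +y side of the box, its edge then 136 mm above the bench. Pressed in 4 to 6 mm at the press point (5 N; stop at 6 mm) and let go, it is freed; a weak spring swings it open in about 2 s. Pushed shut, it latches again.
- hatch_press (a point): Point on the hatch's top face on its mid-line, 75 mm from the hinge and 17 mm from the free edge: the place to press, above the latch, between two thin raised ribs. Moves with the hatch. Shut, it is 76 mm above the bench, at box x = -36 mm, y = -27 mm. 
- hatch_hinge (a point): Middle of the hinge line of the hatch, which runs along box x at box y = +48 mm, 74 mm above the bench. The hatch is a grey plastic plate 79 mm (box x) by 90 mm (box y), 4 mm thick, hinged along its +y edge, the push-push latch and a 14 mm tongue under the middle of its free -y edge. Shut, its top is level, 76 mm above the bench, 6 mm proud of the housing.
- hatch_cam (a joint): Slide inside the hatch's latch (m), hidden, nothing to do with it: 0 = latched; about -0.011 once the hatch has opened.
- breaker (a joint): Breaker button in the power unit (m): 0 = tripped (out), 0.006 = fully in. It takes about 3 N and stays where it is pushed.
- breaker_top (a point): Centre of the breaker's top face: a black round button 22 mm across facing up, at box x = -36 mm, y = +12 mm; tripped, it is 58 mm above the bench, that is 12 mm below the rim of the compartment. Free space of 20 mm or more lies beside it on every side; beyond that, at the -y side, is the black catch (62 mm high).
- bur_box: The bur box, to be left alone: painted grey steel box, 170 mm (its x) by 130 mm (its y) by 70 mm high, fixed to the bench; origin at the centre of its underside, z up. The hatch fills the -x half of its top. On the +x half is a wooden block with seven upright steel burs (tops 112 mm above the bench).
- bur_hatch (a joint): Joint of the hatch (rad): 0 = shut and latched; negative = pushed in (stop at -0.083); 2.4 = fully open, leaning out beyond the +y side of the box, its edge then 136 mm above the bench. Hatch of the bur box, alike in shape and latch: must stay shut.
- oil_tin: round tin of oil, 50 mm across, 42 mm high, standing between the boxes; loose, to be left where it is. Origin at the underside.
- gouge: carving gouge lying flat, 220 mm long, wooden handle 28 mm thick; loose, to be left where it is. Origin at the underside.
- mallet: round wooden carver's mallet standing on its head, 92 mm across, 180 mm high; loose, to be left where it is. Origin at the underside.
- spoon_blank: roughed-out wooden spoon lying flat, about 195 mm long, 20 mm high; loose, to be left where it is. Origin at the underside.
- whetstone: grey whetstone 150 x 50 x 26 mm lying flat; loose, to be left where it is. Origin at the underside.
- billet: block of raw wood 160 x 55 x 50 mm lying flat; loose, to be left where it is. Origin at the underside.
- mug: blue mug, 76 mm across, 85 mm high; loose, to be left where it is. Origin at the underside.

How it is judged:
On the way, in this order (a step that is already met when the one before it is completed fails the run):
1. the power unit's hatch is pressed in past its latch (value of joint hatch below -0.015 rad), for 0.02 s.
2. the hatch has sprung fully open and stays so for a second with nobody touching it, the breaker not yet pushed (value of joint hatch above 2 rad and contact force between the fingers and hatch below 0.5 N and value of joint breaker below 0.003 m), for 1 s.
3. the breaker is pushed in (value of joint breaker above 0.0045 m), for 0.1 s.
At the end, for the whole second after the job is handed in: The power unit's hatch stands open (over 2.0 of 2.4 rad), its breaker is in (over 4.5 of 6 mm), the bur box's hatch is shut (under 0.05 rad) and every loose thing is within 30 mm of where it started (value of joint hatch above 2 rad and value of joint breaker above 0.0045 m and value of joint bur_hatch below 0.05 rad and distance of each of oil_tin, gouge, mallet, spoon_blank, whetstone, billet, mug from where it was at the start of the episode below 0.03 m); the robot touches nothing.
It fails at once if the hatch is pushed shut again after it has opened (it is pressed only once) (value of joint hatch_cam below -0.005 m and value of joint hatch below 0.1 rad).
It fails at once if the bur box's hatch is opened (value of joint bur_hatch above 0.1 rad).
It fails at once if the hatch is pressed with more than 60 N (contact force between the fingers and hatch above 60 N).
It fails at once if a loose thing is lifted, carried or knocked more than 30 mm away (distance of any of oil_tin, gouge, mallet, spoon_blank, whetstone, billet, mug from where it was at the start of the episode above 0.03 m).
It also fails if it takes over 38 s, if anything falls off the work surface, if the arm or the gripper's body presses on something with over 40 N, if the wrist force passes 120 N, or if a joint passes its speed limit or range.

## Robot

A 6-joint arm with a two-finger parallel gripper is mounted at the origin on the work surface. World frame = base frame: x ahead of the robot, y to its left, z up, the work surface at z = 0. Lengths are in m, angles in rad, forces in N, time in s.
With the tool pointing down it reaches from about 0.275 to 0.825 m from the base axis. Payload 4.9 kg.
Tool frame: the origin (TCP) lies at the centre of the arm's flange, where the gripper is bolted on; the fingertips stand 173 mm ahead of it and the grasp point (between the pads) lies 155 mm ahead of it; z points along the fingers, y is the line along which they close (so a half turn about z gives the same grasp; the last joint's range is limited). The gripper opens to 85 mm and grips with 20 to 120 N. Pads are 22 mm wide; open, the fingers measure 114 mm over their backs; the gripper's body (76 mm by 85 mm) begins 54 mm behind the grasp point. The pads swing forward as they close: fully open they stand 13 mm farther back than shut.
Start: joints at [-1.462, 0.326, -0.193, 1.052, 0, 1.437], TCP at [0.132, -0.534, 0.405] pointing down, gripper open.
Joint ranges: [-2.65, 2.65], [-0.97, 1.79], [-1.3, 1.35], [-1.93, 2.1], [-1.47, 1.37], [-3.14, 3.14]. Speed limits (rad/s): [2.57, 2.57, 3.14, 3.14, 3.14, 3.14].

## Interface

Orientations are given as a unit quaternion [x, y, z, w].
In Python, from plant import env, eyes, finder gives the robot as it stands.
- The arm moves only by the tool send_rows, never from a script. Its argument "increments" is a list of rows, each a list of 3 entries, a list of its own where there are three numbers: the shift along the tool's x, y, z in units of 0.25 m (1.0 is 0.25 m), then the turn, a rotation vector about the tool's x, y, z in units of 5 degrees (1.0 is 5 degrees), then the opening, from 0 (shut) to 1 (fully open). In form: [[[x, y, z], [ax, ay, az], hand], ...]. A call has exactly 5 rows; each row shifts and turns the commanded pose from where the row before left it, along the tool's axes as they then stand; what a row does not reach is not made up. A row lasts 1/12 s, in which the tool goes at most 41.7 mm and 7.16 degrees, less where a joint would pass 70% of its speed; a pose out of reach is approached as far as the arm can. A call with a number of a shift or a turn outside -1 to 1 is refused whole. A call with a gripper value outside its range is refused whole. The fingers move at their own pace and stop on an object; the grip force is fixed at half the most. Time passes only in rows, so rows that do not move let the fingers close, or fill a call up. It gives the time, the measured TCP pose, the force, the opening and the grip force at its end, in the units of the state.
- env.observe(): the state, without advancing time (a new reading comes with each control period).
- eyes.snapshot(name): name is "side" or "top" or "wrist"; returns the picture (420x560x3 uint8, blue, green, red); there is no depth.
- eyes.get_calibration(name): a dict with "camera_matrix" (3x3 intrinsics, pixels), "R" (3x3) and "t" (3): a world point X has camera coordinates R X + t; the wrist camera has in their place "hand_eye" (4x4, takes a point from camera to tool coordinates, whose origin is the TCP and whose axes are the flange's). Camera axes: x right, y down, z forward; pixel columns grow to the right and rows downward; lengths in m; the calibration is good to about 2 mm. A picture is of the moment at which its call begins: read the wrist's pose just before it. get_calibration takes no time and is no camera call.
- env.hand_in(): hands the job in; it is judged then, once.
Trained networks look in the newest picture that a camera, given by its name, has taken for a name from the list of things; names that differ only in an ending like _2 or _b are one class to them, and where a whole thing is asked for, a point or a joint stands for the part that bears it (a point fixed in the world has none). Each returns a list of dicts, best first, with "score" (0 to 1); they miss things now and then, are a little off and sometimes report something else, mostly with a low value. They report only what shows in the picture. A call takes as long as a camera call.
- finder.recognise(camera, thing): "xy" ([column, row] in pixels, amid what is visible of it).
The state is a dict: "clock": time; "q": joint angles; "joint_vel": joint speeds; "effort": joint torques, N m; "tcp_pos": TCP position; "eef_rot": TCP orientation; "force": force on the tool from outside, world axes, zero at the start; "moment": the same for the moment, N m; "opening": opening from 0.0 (shut) to 1.0 (fully open); "gripper_force": force on a finger pad.
Only numpy, scipy, OpenCV 4.12 (cv2) and the standard library are available. Lean on these libraries where they do the work, as an engineer would, in place of code of your own. Each camera call takes 0.05 s, during which the arm holds its last target. There are 200 camera calls.

## Working session

There is one attempt and no reset: what is moved stays moved. The work goes in short steps, Python scripts to look and compute and a tool call to move; the robot and the scene stay as the last step left them, time stands still between calls to the robot, and variables do not carry over. Pictures are saved under pics/ and viewed, at most 10 in all, crops included, and the job is handed in when it is done.

Besides the shell and the picture viewer there is one more tool, called after "Call:" as name(argument=value, ...), one argument or row to a line, values as JSON. send_rows: Moves the arm, as the interface text tells. Its arguments: {"type":"object","properties":{"increments":{"type":"array"}},"required":["increments"]}

```bash
mkdir -p pics; python3 - <<'E'
from plant import env, eyes, finder
import cv2, json
for c in ("top","side"):
    im=eyes.snapshot(c); cv2.imwrite(f"pics/{c}1.png",im)
    for n in ("power_unit","hatch_press","hatch_hinge","bur_box"):
        print(c,n,[(round(d["score"],2),d["xy"]) for d in finder.recognise(c,n)[:3]])
    k=eyes.get_calibration(c); print({a:(b.tolist() if hasattr(b,'tolist') else b) for a,b in k.items()})
print(env.observe())
E
```

```text
top power_unit [(0.69, [212.3, 221.3])]
top hatch_press [(0.81, [210.8, 231.8])]
top hatch_hinge [(0.82, [217.1, 229.7])]
top bur_box [(0.9, [352.5, 205.8]), (0.23, [293.2, 201.8])]
{'camera_matrix': [[401.0302919795714, 0.0, 278.7690875963921], [0.0, 401.0302919795714, 208.32487926013061], [0.0, 0.0, 1.0]], 'R': [[0.014017150715959296, -0.9998997522108922, -0.002001253207935306], [-0.9964056348742538, -0.013800889958412573, -0.08357838373162622], [0.08354238610813827, 0.003165590774559379, -0.9964991965668645]], 't': [0.020762257196934832, 0.5628203040348054, 1.137930273484469]}
side power_unit [(0.96, [299.4, 279.1])]
side hatch_press [(0.93, [314.4, 269.7])]
side hatch_hinge [(0.71, [215.8, 191.7]), (0.22, [279.7, 209.6])]
side bur_box [(0.69, [286.4, 157.6])]
{'camera_matrix': [[544.3032259603292, 0.0, 282.36682602250926], [0.0, 544.3032259603292, 207.91385377932824], [0.0, 0.0, 1.0]], 'R': [[-0.9972661508238657, -0.07381367327474203, 0.0034301688937822352], [-0.059145169596635086, 0.7695373531394417, -0.635856989453232], [0.044295296977619525, -0.6343215302674441, -0.771799276304942]], 't': [0.5741400933875482, 0.0540187038721003, 1.383646524084043]}
{'clock': 0.5, 'q': array([-1.46220020e+00,  3.26212916e-01, -1.92660980e-01,  1.05203898e+00,
        5.40486313e-05,  1.43665480e+00]), 'joint_vel': array([ 0.00205578,  0.00103528, -0.00055796,  0.00244321, -0.00072185,
       -0.00143417]), 'effort': array([-7.02485668e-04, -4.42962813e+01,  2.62537605e+01,  2.71811608e-03,
       -1.51575437e-04, -2.07651794e-06]), 'tcp_pos': array([ 0.13224629, -0.53385059,  0.4046506 ]), 'eef_rot': array([ 9.92643839e-01,  1.21071075e-01,  2.77664352e-05, -5.79262706e-05]), 'force': array([0.07695609, 0.3734495 , 0.43666902]), 'moment': array([-0.03365354, -0.0191784 ,  0.02877068]), 'gripper_force': 0.0, 'opening': 0.9989865876444906}
```

View pics/top1.png

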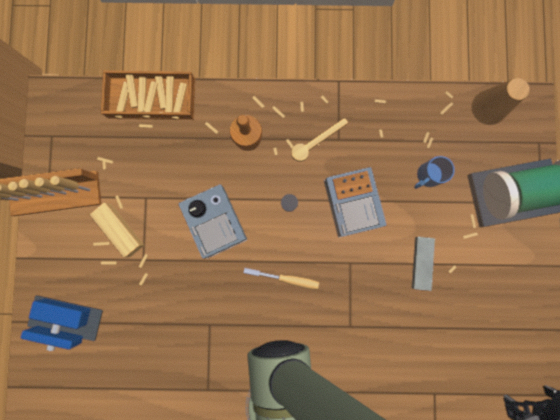

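View pics/side1.png

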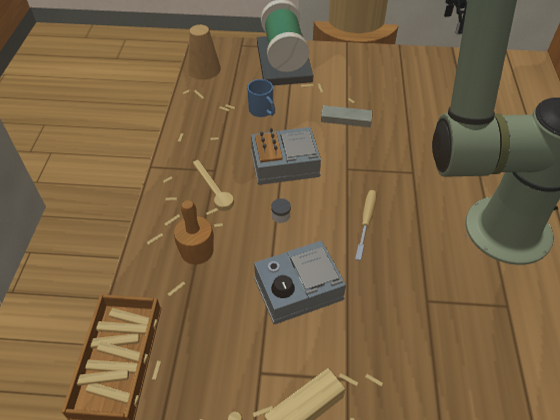

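```bash
python3 - <<'E'
import cv2,numpy as np
a=cv2.imread("pics/top1.png")[180:264,172:252]; b=cv2.imread("pics/side1.png")[235:325,250:350]
f=lambda i,s:cv2.resize(i,None,fx=s,fy=s,interpolation=cv2.INTER_CUBIC)
A=f(a,5);B=f(b,4)
o=np.zeros((420,800,3),np.uint8);o[:A.shape[0],:400]=A;o[:360,400:800]=B
cv2.imwrite("pics/crop1.png",o)
E
```

```text
(no output)
```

View pics/crop1.png

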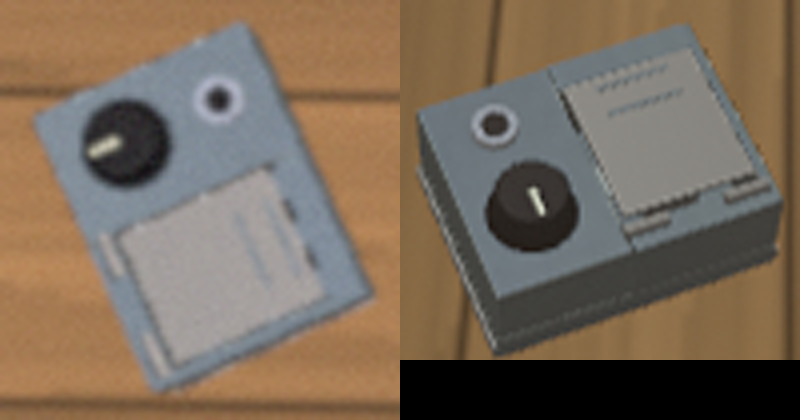

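```bash
cat > h.py <<'E'
import numpy as np
from scipy.optimize import least_squares
from scipy.spatial.transform import Rotation as Ro
from plant import env, eyes, finder
def proj(c,X):
    k=eyes.get_calibration(c); p=(np.asarray(k["R"])@X.T).T+k["t"]; q=(np.asarray(k["camera_matrix"])@p.T).T
    return q[:,:2]/q[:,2:]
def box(p,X):
    c,s=np.cos(p[2]),np.sin(p[2]); X=np.asarray(X,float)
    return np.c_[p[0]+c*X[:,0]-s*X[:,1],p[1]+s*X[:,0]+c*X[:,1],X[:,2]]
M=np.array([[85,65,70],[85,-65,70],[-85,-65,70],[-85,65,70],[3.5,46,76],[3.5,-44,76],[-75.5,-44,76],[-75.5,46,76]])/1e3
E
python3 - <<'E'
from h import *
T=(np.array([[35,118],[243,22],[373,293],[158,388],[118,228],[265,165],[327,297],[170,365]])+.5)/5-.5+[172,180]
S=(np.array([[100,295],[18,110],[290,25],[380,197],[227,213],[158,88],[292,50],[355,172]])+.5)/4-.5+[250,235]
for cs in (["top"],["side"],["top","side"]):
    r=least_squares(lambda p:np.concatenate([(proj(c,box(p,M))-{"top":T,"side":S}[c]).ravel() for c in cs]),[.55,.15,.35],x_scale=.1)
    print(cs,r.x.round(4),np.abs(r.fun).max(),r.fun.std())
p=r.x
print(box(p,[[-.036,-.027,.076],[-.036,.012,.058],[0,0,0],[-.036,.048,.074]]).round(4))
for c,P in(("top",T),("side",S)): print((proj(c,box(p,M))-P).round(1).tolist())
E
```

```text
['top'] [0.5223 0.2145 0.4441] 1.3299478233776654 0.6979323658562161
['side'] [0.5226 0.2163 0.446 ] 1.423434162271235 0.7541634539089082
['top', 'side'] [0.5225 0.2155 0.4452] 1.4687377693357462 0.7432819368975142
[[0.5016 0.1756 0.076 ]
 [0.4848 0.2108 0.058 ]
 [0.5225 0.2155 0.    ]
 [0.4693 0.2433 0.074 ]]
[[-1.1, -0.8], [-0.1, -0.9], [-1.1, 0.2], [-1.1, 1.0], [-0.2, 0.9], [0.3, -0.2], [-0.4, -0.5], [1.0, -0.4]]
[[-0.8, 0.5], [-0.6, -0.8], [-0.0, -1.4], [1.5, 0.2], [-0.6, 0.4], [1.3, -0.3], [-0.4, -1.1], [0.4, -0.5]]
```

Call:
send_rows(
  increments=[
    [[0.05,-0.05,0],[0,0,-0.46],0],
    [[0.1,-0.1,0],[0,0,-0.46],0],
    [[0.1,-0.1,0],[0,0,-0.46],0],
    [[0.1,-0.1,0],[0,0,-0.46],0],
    [[0.1,-0.1,0],[0,0,-0.46],0],
  ],
)

```text
clock: 0.92
tcp_pos: [0.2023, -0.3897, 0.4046]
eef_rot: [0.975, 0.221, 0.0, 0.0]
force: [1.6, 0.7, 0.3]
opening: 0.302
gripper_force: 0.0
```

```bash
cat >> h.py <<'E'
P=np.array([.5225,.2155,.4452])
PRESS=np.array([.5016,.1756]); BRK=np.array([.4848,.2108])
def todo(xy,ztip):
    s=env.observe(); R=Ro.from_quat(s["eef_rot"])
    Rt=Ro.from_euler("zyx",[P[2],0,0])*Ro.from_euler("x",np.pi)
    d=np.array([*xy,ztip+.173])-s["tcp_pos"]
    print("t",s["clock"],"tcp",s["tcp_pos"].round(4),"F",s["force"].round(2),"op",round(s["opening"],3))
    print("shift units",(R.inv().apply(d)/.25).round(3),"turn units",((R.inv()*Rt).as_rotvec(degrees=True)/5).round(3))
E
python3 -c "
from h import *; todo(PRESS,.1)"
```

```text
t 0.9167 tcp [ 0.2023 -0.3897  0.4046] F [1.55 0.68 0.32] op 0.302
shift units [ 2.054 -1.526  0.527] turn units [ 0.003 -0.003 -0.002]
```

Call:
send_rows(
  increments=[
    [[0.12,-0.09,0],[0,0,0],0],
    [[0.12,-0.09,0],[0,0,0],0],
    [[0.12,-0.09,0],[0,0,0],0],
    [[0.12,-0.09,0],[0,0,0],0],
    [[0.12,-0.09,0],[0,0,0],0],
  ],
)

```text
clock: 1.33
tcp_pos: [0.2893, -0.2234, 0.405]
eef_rot: [0.976, 0.22, 0.0, 0.0]
force: [0.9, -0.2, 0.9]
opening: 0.002
gripper_force: 0.0
```

Call:
send_rows(
  increments=[
    [[0.12,-0.09,0],[0,0,0],0],
    [[0.12,-0.09,0],[0,0,0],0],
    [[0.12,-0.09,0],[0,0,0],0],
    [[0.12,-0.09,0],[0,0,0],0],
    [[0.12,-0.09,0],[0,0,0],0],
  ],
)

```text
clock: 1.75
tcp_pos: [0.3767, -0.0572, 0.4051]
eef_rot: [0.976, 0.22, 0.001, 0.0]
force: [1.4, -0.6, 0.4]
opening: -0.001
gripper_force: 0.0
```

Call:
send_rows(
  increments=[
    [[0.12,-0.09,0],[0,0,0],0],
    [[0.12,-0.09,0],[0,0,0],0],
    [[0.12,-0.09,0],[0,0,0],0],
    [[0.06,-0.05,0],[0,0,0],0],
    [[0,0,0],[0,0,0],0],
  ],
)

```text
clock: 2.17
tcp_pos: [0.4381, 0.0611, 0.4048]
eef_rot: [0.975, 0.223, 0.001, -0.0]
force: [-0.7, 0.1, 0.8]
opening: 0.001
gripper_force: 0.0
```

```bash
python3 - <<'E'
from h import *; import cv2
todo(PRESS,.1)
s=env.observe(); im=eyes.snapshot("wrist"); cv2.imwrite("pics/w1.png",im)
k=eyes.get_calibration("wrist"); H=np.linalg.inv(np.asarray(k["hand_eye"])); K=np.asarray(k["camera_matrix"])
R=Ro.from_quat(s["eef_rot"]).as_matrix()
for X in box(P,np.r_[M,[[-.036,-.027,.076]]]):
    c=H[:3,:3]@(R.T@(X-s["tcp_pos"]))+H[:3,3]; q=K@c; print((q[:2]/q[2]).round(1))
E
```

```text
t 2.1667 tcp [0.4381 0.0611 0.4048] F [-0.7   0.06  0.8 ] op 0.001
shift units [ 0.427 -0.302  0.528] turn units [-0.005 -0.02   0.042]
[ 74.1 -77.3]
[233.9 -76.7]
[241.7 137.8]
[111.5 137.4]
[111.5  35. ]
[213.4  35.4]
[218.9 128.2]
[126.  127.9]
[197.9  83.9]
```

View pics/w1.png

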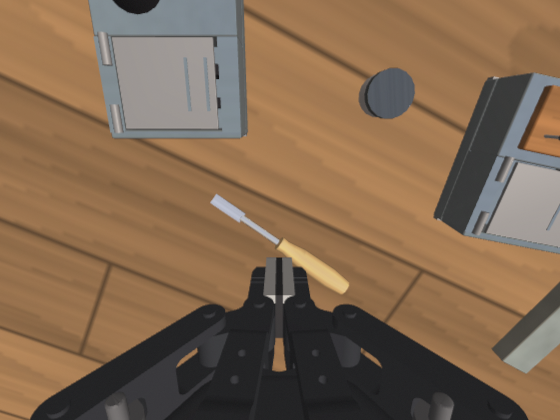

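Call:
send_rows(
  increments=[
    [[0.1,-0.07,0],[0,0,0],0],
    [[0.1,-0.07,0.05],[0,0,0],0],
    [[0.1,-0.07,0.1],[0,0,0],0],
    [[0.1,-0.07,0.1],[0,0,0],0],
    [[0.027,-0.022,0.1],[0,0,0.04],0],
  ],
)

```text
clock: 2.63
tcp_pos: [0.5027, 0.1737, 0.3168]
eef_rot: [0.976, 0.219, 0.002, -0.0]
force: [-0.4, 0.3, -0.5]
opening: -0.0
gripper_force: 0.0
```

Call:
send_rows(
  increments=[
    [[0,0,0.1],[0,0,0],0],
    [[0,0,0.05],[0,0,0],0],
    [[0,0,0],[0,0,0],0],
    [[0,0,0],[0,0,0],0],
    [[0,0,0],[0,0,0],0],
  ],
)

```text
clock: 3.05
tcp_pos: [0.5013, 0.1715, 0.2808]
eef_rot: [0.976, 0.218, 0.001, 0.0]
force: [0.2, -0.1, -0.5]
opening: 0.005
gripper_force: 0.0
```

```bash
python3 -c "
from h import *; todo(PRESS,.076)"
```

```text
t 3.05 tcp [0.5013 0.1715 0.2808] F [ 0.24 -0.07 -0.52] op 0.005
shift units [ 0.008 -0.014  0.127] turn units [ 0.006 -0.015 -0.074]
```

Call:
send_rows(
  increments=[
    [[0.008,-0.014,0.04],[0,0,-0.07],0],
    [[0,0,0.04],[0,0,0],0],
    [[0,0,0.03],[0,0,0],0],
    [[0,0,0],[0,0,0],0],
    [[0,0,0],[0,0,0],0],
  ],
)

```text
clock: 3.47
tcp_pos: [0.5007, 0.1762, 0.2515]
eef_rot: [0.975, 0.221, -0.001, -0.0]
force: [-1.2, -0.1, -0.0]
opening: 0.0
gripper_force: 0.0
```

```bash
python3 -c "
from h import *; todo(PRESS,.076)"
```

```text
t 3.4667 tcp [0.5007 0.1762 0.2515] F [-1.2  -0.07 -0.05] op 0.0
shift units [0.002 0.004 0.01 ] turn units [-0.004  0.018  0.012]
```

Call:
send_rows(
  increments=[
    [[0,0,0.005],[0,0,0],0],
    [[0,0,0.005],[0,0,0],0],
    [[0,0,0.005],[0,0,0],0],
    [[0,0,0.005],[0,0,0],0],
    [[0,0,0.003],[0,0,0],0],
  ],
)

```text
clock: 3.88
tcp_pos: [0.5013, 0.1763, 0.247]
eef_rot: [0.975, 0.221, 0.0, 0.0]
force: [-1.3, 0.2, 4.0]
opening: -0.001
gripper_force: 2.2
```

Call:
send_rows(
  increments=[
    [[0,0,0.004],[0,0,0],0],
    [[0,0,0.004],[0,0,0],0],
    [[0,0,0.003],[0,0,0],0],
    [[0,0,0],[0,0,0],0],
    [[0,0,0],[0,0,0],0],
  ],
)

```text
clock: 4.3
tcp_pos: [0.5013, 0.1763, 0.2439]
eef_rot: [0.975, 0.221, 0.0, -0.0]
force: [0.2, -0.7, 3.5]
opening: 0.002
gripper_force: 1.9
```

Call:
send_rows(
  increments=[
    [[0,0,0.003],[0,0,0],0],
    [[0,0,0],[0,0,0],0],
    [[0,0,0],[0,0,0],0],
    [[0,0,0],[0,0,0],0],
    [[0,0,0],[0,0,0],0],
  ],
)

```text
clock: 4.72
tcp_pos: [0.5013, 0.1763, 0.2435]
eef_rot: [0.975, 0.221, 0.0, -0.0]
force: [-1.6, 0.4, 8.2]
opening: -0.0
gripper_force: 3.8
```

Call:
send_rows(
  increments=[
    [[0,0,-0.06],[0,0,0],0],
    [[0,0.02,-0.12],[0,0,0],0],
    [[0,0.05,-0.14],[0,0,0],0],
    [[0,0.1,-0.12],[0,0,0],0],
    [[0,0.1,-0.1],[0,0,0],0],
  ],
)

```text
clock: 5.13
tcp_pos: [0.5303, 0.1152, 0.3799]
eef_rot: [0.975, 0.222, 0.001, 0.0]
force: [1.8, 0.4, -0.3]
opening: 0.001
gripper_force: 0.0
```

Call:
send_rows(
  increments=[
    [[0,0,0],[0,0,0],0],
    [[0,0,0],[0,0,0],0],
    [[0,0,0],[0,0,0],0],
    [[0,0,0],[0,0,0],0],
    [[0,0,0],[0,0,0],0],
  ],
)

```text
clock: 5.55
tcp_pos: [0.5294, 0.116, 0.3763]
eef_rot: [0.975, 0.222, -0.002, -0.0]
force: [0.1, 0.5, -0.4]
opening: 0.001
gripper_force: 0.0
```

Call:
send_rows(
  increments=[
    [[0,0,0],[0,0,0],0],
    [[0,0,0],[0,0,0],0],
    [[0,0,0],[0,0,0],0],
    [[0,0,0],[0,0,0],0],
    [[0,0,0],[0,0,0],0],
  ],
)

```text
clock: 5.97
tcp_pos: [0.5302, 0.1155, 0.3779]
eef_rot: [0.975, 0.221, -0.0, -0.0]
force: [0.1, -0.5, 0.2]
opening: -0.003
gripper_force: 0.0
```

Call:
send_rows(
  increments=[
    [[0,0,0],[0,0,0],0],
    [[0,0,0],[0,0,0],0],
    [[0,0,0],[0,0,0],0],
    [[0,0,0],[0,0,0],0],
    [[0,0,0],[0,0,0],0],
  ],
)

```text
clock: 6.38
tcp_pos: [0.5303, 0.1153, 0.378]
eef_rot: [0.975, 0.221, 0.0, 0.0]
force: [0.5, 0.3, 0.7]
opening: 0.001
gripper_force: 0.0
```

Call:
send_rows(
  increments=[
    [[0,0,0],[0,0,0],0],
    [[0,0,0],[0,0,0],0],
    [[0,0,0],[0,0,0],0],
    [[0,0,0],[0,0,0],0],
    [[0,0,0],[0,0,0],0],
  ],
)

```text
clock: 6.8
tcp_pos: [0.5302, 0.1153, 0.3779]
eef_rot: [0.975, 0.221, 0.0, -0.0]
force: [0.5, 0.6, -0.2]
opening: 0.002
gripper_force: 0.0
```

Call:
send_rows(
  increments=[
    [[0,0,0],[0,0,0],0],
    [[0,0,0],[0,0,0],0],
    [[0,0,0],[0,0,0],0],
    [[0,0,0],[0,0,0],0],
    [[0,0,0],[0,0,0],0],
  ],
)

```text
clock: 7.22
tcp_pos: [0.5302, 0.1153, 0.3779]
eef_rot: [0.975, 0.221, -0.0, 0.0]
force: [0.4, -0.1, -1.3]
opening: -0.003
gripper_force: 0.0
```

Call:
send_rows(
  increments=[
    [[0,0,0],[0,0,0],0],
    [[0,0,0],[0,0,0],0],
    [[0,0,0],[0,0,0],0],
    [[0,0,0],[0,0,0],0],
    [[0,0,0],[0,0,0],0],
  ],
)

```text
clock: 7.63
tcp_pos: [0.5302, 0.1154, 0.3779]
eef_rot: [0.975, 0.221, 0.0, 0.0]
force: [-0.5, 0.2, -0.1]
opening: 0.002
gripper_force: 0.0
```

```bash
python3 - <<'E'
from h import *; import cv2
todo(BRK,.11)
a=cv2.resize(eyes.snapshot("side")[200:340,220:380],None,fx=2.5,fy=2.5); w=eyes.snapshot("wrist")
w=cv2.resize(w,(400,300)); o=np.zeros((360,800,3),np.uint8); o[:350,:400]=a; o[:300,400:]=w
cv2.imwrite("pics/c2.png",o)
s=env.observe(); k=eyes.get_calibration("wrist"); H=np.linalg.inv(np.asarray(k["hand_eye"])); K=np.asarray(k["camera_matrix"])
for n in ("breaker_top","hatch_press"): print(n,finder.recognise("wrist",n)[:2],finder.recognise("side",n)[:2])
R=Ro.from_quat(s["eef_rot"]).as_matrix(); X=box(P,[[-.036,.012,.058]])
c=H[:3,:3]@(R.T@(X[0]-s["tcp_pos"]))+H[:3,3]; q=K@c; print("pred wrist",(q[:2]/q[2]).round(1),"side",proj("side",X))
E
```

```text
t 7.6333 tcp [0.5302 0.1154 0.3779] F [-0.55  0.22 -0.09] op 0.002
shift units [ 0.001 -0.423  0.38 ] turn units [ 0.    -0.     0.011]
breaker_top [{'xy': [176.0, 192.2], 'score': 0.76}] []
hatch_press [{'xy': [65.4, 208.8], 'score': 0.78}] [{'xy': [333.3, 289.5], 'score': 0.65}, {'xy': [193.8, 234.8], 'score': 0.2}]
pred wrist [175.  196.9] side [[315.76321213 274.78658551]]
```

View pics/c2.png

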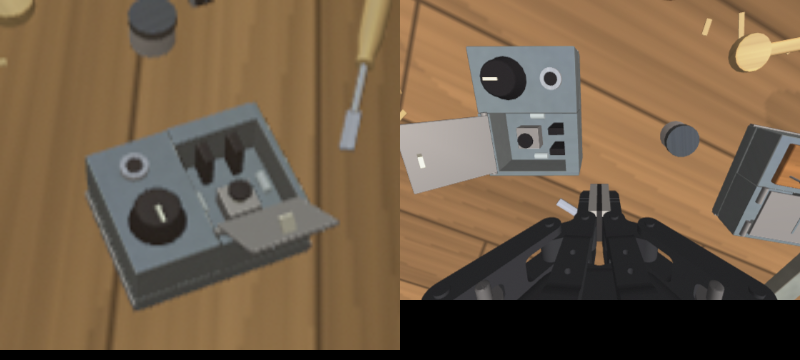

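Call:
send_rows(
  increments=[
    [[0,0,0],[0,0,0],0],
    [[0,0,0],[0,0,0],0],
    [[0,0,0],[0,0,0],0],
    [[0,0,0],[0,0,0],0],
    [[0,0,0],[0,0,0],0],
  ],
)

```text
clock: 8.35
tcp_pos: [0.5302, 0.1154, 0.3779]
eef_rot: [0.975, 0.221, 0.0, 0.0]
force: [0.0, 0.4, -0.1]
opening: 0.0
gripper_force: 0.0
```

Call:
send_rows(
  increments=[
    [[0,0,0],[0,0,0],0],
    [[0,0,0],[0,0,0],0],
    [[0,0,0],[0,0,0],0],
    [[0,0,0],[0,0,0],0],
    [[0,0,0],[0,0,0],0],
  ],
)

```text
clock: 8.77
tcp_pos: [0.5302, 0.1153, 0.378]
eef_rot: [0.975, 0.221, 0.0, 0.0]
force: [0.1, -0.7, -1.2]
opening: 0.003
gripper_force: 0.0
```

Call:
send_rows(
  increments=[
    [[0,-0.08,0],[0,0,0],0],
    [[0,-0.12,0],[0,0,0],0],
    [[0,-0.12,0],[0,0,0],0],
    [[0,-0.08,0],[0,0,0],0],
    [[0,-0.023,0],[0,0,0],0],
  ],
)

```text
clock: 9.18
tcp_pos: [0.4832, 0.2128, 0.378]
eef_rot: [0.975, 0.223, -0.0, -0.0]
force: [0.1, -0.4, -0.6]
opening: 0.001
gripper_force: 0.0
```

Call:
send_rows(
  increments=[
    [[0,0,0.08],[0,0,0],0],
    [[0,0,0.12],[0,0,0],0],
    [[0,0,0.12],[0,0,0],0],
    [[0,0,0.06],[0,0,0],0],
    [[0,0,0],[0,0,0],0],
  ],
)

```text
clock: 9.6
tcp_pos: [0.4832, 0.2098, 0.2795]
eef_rot: [0.975, 0.221, -0.003, 0.0]
force: [-0.2, -0.1, -1.5]
opening: -0.004
gripper_force: 0.0
```

```bash
python3 -c "
from h import *; todo(BRK,.058)"
```

```text
t 9.6 tcp [0.4832 0.2098 0.2795] F [-0.16 -0.11 -1.45] op -0.004
shift units [ 0.009 -0.001  0.194] turn units [-0.009  0.073  0.005]
```

Call:
send_rows(
  increments=[
    [[0.005,0,0.06],[0,0,0],0],
    [[0,0,0.06],[0,0,0],0],
    [[0,0,0.04],[0,0,0],0],
    [[0,0,0.02],[0,0,0],0],
    [[0,0,0],[0,0,0],0],
  ],
)

```text
clock: 10.02
tcp_pos: [0.4857, 0.211, 0.2376]
eef_rot: [0.975, 0.221, -0.001, 0.0]
force: [-0.5, -0.3, 0.3]
opening: -0.001
gripper_force: 0.0
```

Call:
send_rows(
  increments=[
    [[0,0,0.006],[0,0,0],0],
    [[0,0,0.006],[0,0,0],0],
    [[0,0,0.006],[0,0,0],0],
    [[0,0,0.006],[0,0,0],0],
    [[0,0,0],[0,0,0],0],
  ],
)

```text
clock: 10.43
tcp_pos: [0.4857, 0.2113, 0.232]
eef_rot: [0.975, 0.221, 0.0, 0.0]
force: [0.3, -0.1, -0.1]
opening: -0.004
gripper_force: 0.0
```

Call:
send_rows(
  increments=[
    [[0,0,0.006],[0,0,0],0],
    [[0,0,0.006],[0,0,0],0],
    [[0,0,0.006],[0,0,0],0],
    [[0,0,0.004],[0,0,0],0],
    [[0,0,0],[0,0,0],0],
  ],
)

```text
clock: 10.85
tcp_pos: [0.4859, 0.2113, 0.2263]
eef_rot: [0.975, 0.221, 0.0, -0.0]
force: [0.6, 0.3, 0.0]
opening: 0.001
gripper_force: 0.4
```

Call:
send_rows(
  increments=[
    [[0,0,0.004],[0,0,0],0],
    [[0,0,0.003],[0,0,0],0],
    [[0,0,0],[0,0,0],0],
    [[0,0,0],[0,0,0],0],
    [[0,0,0],[0,0,0],0],
  ],
)

```text
clock: 11.27
tcp_pos: [0.4858, 0.2113, 0.2254]
eef_rot: [0.975, 0.221, 0.0, -0.0]
force: [-1.9, -0.2, 9.4]
opening: 0.001
gripper_force: 4.3
```

Call:
send_rows(
  increments=[
    [[0,0,0.004],[0,0,0],0],
    [[0,0,0],[0,0,0],0],
    [[0,0,0],[0,0,0],0],
    [[0,0,0],[0,0,0],0],
    [[0,0,0],[0,0,0],0],
  ],
)

```text
clock: 11.68
tcp_pos: [0.4858, 0.2113, 0.2253]
eef_rot: [0.975, 0.221, 0.001, 0.0]
force: [-4.9, -1.9, 16.9]
opening: -0.004
gripper_force: 8.5
```

The button is on its stop: the force rose from 9 to 17 N with no further travel. Withdrawing now.

Call:
send_rows(
  increments=[
    [[0,0,-0.04],[0,0,0],0],
    [[0,0,-0.08],[0,0,0],0],
    [[0,0,-0.12],[0,0,0],0],
    [[0,0,-0.12],[0,0,0],0],
    [[0,0,-0.12],[0,0,0],0],
  ],
)

```text
clock: 12.1
tcp_pos: [0.4854, 0.2112, 0.3447]
eef_rot: [0.975, 0.221, -0.001, 0.0]
force: [0.6, 0.5, -0.5]
opening: 0.001
gripper_force: 0.0
```

Call:
send_rows(
  increments=[
    [[0,0.08,-0.1],[0,0,0],0],
    [[0,0.12,0],[0,0,0],0],
    [[0,0.12,0],[0,0,0],0],
    [[0,0.1,0],[0,0,0],0],
    [[0,0,0],[0,0,0],0],
  ],
)

```text
clock: 12.52
tcp_pos: [0.5328, 0.1133, 0.3689]
eef_rot: [0.976, 0.219, 0.001, 0.001]
force: [0.5, 0.6, -1.0]
opening: 0.002
gripper_force: 0.0
```

Call:
send_rows(
  increments=[
    [[0,0,0],[0,0,0],0],
    [[0,0,0],[0,0,0],0],
    [[0,0,0],[0,0,0],0],
    [[0,0,0],[0,0,0],0],
    [[0,0,0],[0,0,0],0],
  ],
)

```text
clock: 12.93
tcp_pos: [0.5307, 0.1174, 0.3686]
eef_rot: [0.975, 0.222, -0.0, -0.0]
force: [-0.0, 1.5, -1.2]
opening: -0.001
gripper_force: 0.0
```

```bash
python3 - <<'E'
from h import *; import cv2
cv2.imwrite("pics/end.png",cv2.resize(eyes.snapshot("side")[60:380,160:420],None,fx=1.8,fy=1.8))
E
```

```text
(no output)
```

View pics/end.png

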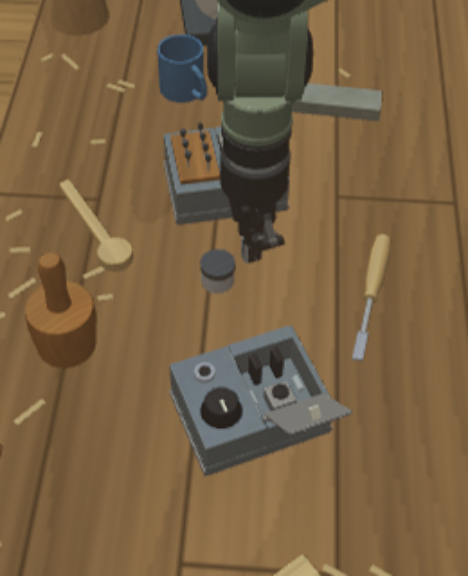

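The picture shows the hatch open at (300,410), the button in at (280,390), and the loose things where they were. The arm is clear of everything.

```bash
python3 -c "
from plant import env; print(env.hand_in())"
```

```text
the job is handed in; nothing more can be done
None
```

I handed the job in at about 13 s: the hatch was pressed once and sprang fully open by itself, then the breaker was pushed to its stop and the arm withdrew. The last picture shows the hatch still open and the loose things in view undisturbed; the arm hid the bur box's hatch there, but nothing went near it. The hand-in returned no verdict.

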